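# Show the student where the round stamp belongs

## Robot

A 7-joint arm with a two-finger parallel gripper is mounted at the origin on the work surface. World frame = base frame: x ahead of the robot, y to its left, z up, the work surface at z = 0. Lengths are in m, angles in rad, forces in N, time in s.
With the tool pointing down it reaches from about 0.4 to 0.85 m from the base axis. Payload 6.9 kg.
Tool frame: the origin (TCP) lies between the finger pads, 19 mm behind the fingertips; this is the grasp point; z points along the fingers, y is the line along which they close (so a half turn about z gives the same grasp; the last joint's range is limited). The gripper opens to 85 mm and grips with 20 to 120 N. Pads are 22 mm wide; open, the fingers measure 114 mm over their backs; the gripper's body (76 mm by 85 mm) begins 54 mm behind the grasp point. The pads swing forward as they close: fully open they stand 13 mm farther back than shut.
Start: joints at [1.214, 0.507, -0.238, 1.5, 0.126, 1.149, -0.155], TCP at [0.279, -0.559, 0.25] pointing down, gripper open.
Joint ranges: [-3.08, 3.08], [-0.24, 2.05], [-1.43, 1.35], [0, 2.5], [-1.52, 4.66], [0.17, 1.96], [-2.89, 2.89]. Speed limits (rad/s): [2.39, 2.39, 3.14, 3.14, 3.14, 3.14, 3.14].

## Interface

Orientations are given as a unit quaternion [w, x, y, z].
In Python, from station import ctrl, get_state, vision, ticket, models gives the robot as it stands. Calls block until the motion is done:
- ctrl.movep(position, orientation): joint-space move of the TCP to a pose.
- ctrl.movel(position, frame=None, max_speed=0.15): straight line of the TCP; frame=None keeps the orientation; max_speed is the mean speed in m/s.
- ctrl.set_joints(angles): joint-space move.
- ctrl.ungrasp() and ctrl.close_gripper(force=None): open the fingers fully, or close them until they stop; force is the grip in N (None keeps the last).
- ctrl.pause(seconds).
- ctrl.ik(position, orientation): joint angles nearest the present ones, or None.
- get_state(): the state.
- vision.grab_frame(name): name is "side" or "top"; returns (picture, depth): 384x512x3 uint8, blue, green, red; 384x512 float32, m along the optical axis (not along the pixel's ray), 0 where there is no reading.
- vision.camera_info(name): a dict with "mtx" (3x3 intrinsics, pixels), "R" (3x3) and "t" (3): a world point X has camera coordinates R X + t. Camera axes: x right, y down, z forward; pixel columns grow to the right and rows downward; lengths in m; the calibration is good to about 2 mm. A picture is of the moment at which its call begins. camera_info takes no time and is no camera call.
A pose or a line that the arm cannot do raises ctrl.Unreachable and nothing moves.
- ticket.close_job(): hands the job in; it is judged then, once.
Trained networks look in the newest picture that a camera, given by its name, has taken for a name from the list of things; names that differ only in an ending like _2 or _b are one class to them, and where a whole thing is asked for, a point or a joint stands for the part that bears it (a point fixed in the world has none). Each returns a list of dicts, best first, with "p" (0 to 1); they miss things now and then, are a little off and sometimes report something else, mostly with a low value. They report only what shows in the picture. A call takes as long as a camera call. They do not tell look-alikes from the thing itself.
- models.recognise(camera, target): "point" ([column, row] in pixels, amid what is visible of it).
- models.masks_of(camera, target): "mask" (384x512 bool, what is visible of it) and "point" ([column, row] in pixels, amid what is visible of it).
The state is a dict: "time": time; "qpos": joint angles; "qd": joint speeds; "tau": joint torques, N m; "tcp_pos": TCP position; "eef_rot": TCP orientation; "contact_force": force on the tool from outside, world axes, zero at the start; "wrist_torque": the same for the moment, N m; "width": finger opening in m; "gripper_force": force on a finger pad.
Only numpy, scipy, OpenCV 4.12 (cv2) and the standard library are available. Lean on these libraries where they do the work, as an engineer would, in place of code of your own. Each camera call takes 0.05 s, during which the arm holds its last target. There are 200 camera calls.

## Task

Press the desk bell's plunger down with your fingertips to ring it for the student's attention. Then show which stamp to put away and where: point down with your fingertips at the knob of the round stamp, from a few centimetres above it, for a good two seconds, then point in the same way at the middle of the round nest it belongs in for a good two seconds, and finish still pointing there. Do not touch, lift or shift any stamp, nest or other loose thing, and travel high between, so that you never point close above another stamp or nest.

Things in the scene. Friction and masses are not known exactly. Their poses are not given: they have to be found in the camera images.
- stamp_round: rubber-faced wooden printing stamp: flat block 22 mm thick lying face down (lower 4 mm black rubber, upper 18 mm light wood) with a turned wooden knob handle (32 mm across at most) rising from its centre to 70 mm above the table; all three stamps have the same knob; loose, about 110 g. This one has a ROUND block 68 mm in diameter. Origin: centre of the underside, z up.
- stamp_round_top (a point): centre of the top of that stamp's knob, 70 mm above the table, z up
- stamp_square: rubber-faced wooden printing stamp: flat block 22 mm thick lying face down (lower 4 mm black rubber, upper 18 mm light wood) with a turned wooden knob handle (32 mm across at most) rising from its centre to 70 mm above the table; all three stamps have the same knob; loose, about 110 g. This one has a SQUARE block 62 x 62 mm. Origin: centre of the underside, z up.
- stamp_square_top (a point): centre of the top of that stamp's knob, 70 mm above the table, z up
- stamp_long: rubber-faced wooden printing stamp: flat block 22 mm thick lying face down (lower 4 mm black rubber, upper 18 mm light wood) with a turned wooden knob handle (32 mm across at most) rising from its centre to 70 mm above the table; all three stamps have the same knob; loose, about 110 g. This one has a LONG oblong block 44 mm (its x) by 84 mm (its y). Origin: centre of the underside, z up.
- stamp_long_top (a point): centre of the top of that stamp's knob, 70 mm above the table, z up
- nest_round: plywood storage nest, a 90 x 90 x 18 mm plate fixed flat on the table, empty, with a recess 10 mm deep in its middle, lined with grey felt: a ROUND recess about 74 mm in diameter. Origin: centre of the underside, z up.
- nest_round_hole0 (a point): centre of that nest's recess at the level of the plate's upper face, 18 mm above the table, z up
- nest_square: plywood storage nest, a 90 x 90 x 18 mm plate fixed flat on the table, empty, with a recess 10 mm deep in its middle, lined with grey felt: a SQUARE recess about 68 x 68 mm. Origin: centre of the underside, z up.
- nest_square_hole0 (a point): centre of that nest's recess at the level of the plate's upper face, 18 mm above the table, z up
- nest_long: plywood storage nest, a 90 x 90 x 18 mm plate fixed flat on the table, empty, with a recess 10 mm deep in its middle, lined with grey felt: an OBLONG recess about 48 mm (its x) by 80 mm (its y). Origin: centre of the underside, z up.
- nest_long_hole0 (a point): centre of that nest's recess at the level of the plate's upper face, 18 mm above the table, z up
- bell_top (a point): centre of the top of the desk bell's plunger (steel disc 22 mm across, 52 mm above the table when up) standing on a polished steel dome 76 mm across on a black foot 84 mm across; the bell is fixed to the table, on the left or right side of the work
- bell (a joint): how far the bell's plunger is pressed down, 0 (up) to 0.006 m (fully down); a spring brings it back up; about 1.5 N starts it, 4.5 N holds it fully down; pressed 4 mm or more it rings
- ink_jar: closed glass ink jar with a black cap, 66 mm across, 95 mm tall, a bystander; origin at the centre of the underside
- mug: white mug, 76 mm across, 85 mm tall, a bystander; origin at the centre of the underside
- brush: paint brush lying on the table beyond the nests, a bystander; origin on its underside
Not all that is in view belongs to the job. What is shaped like the part that bears bell_top but orange is not meant.

How it is judged:
On the way, in this order (a step that is already met when the one before it is completed fails the run):
1. the bell's plunger is pressed at least 4 mm down (value of joint bell above 0.004 m), for 0.05 s.
2. with the bell released, the tool points down at the round stamp for 1.5 s: TCP within 18 mm of the knob's axis and less than 80 mm above its top, tool within about 30 degrees of straight down (horizontal distance between the grasp point and stamp_round_top below 0.018 m and z of the grasp point in the frame of stamp_round_top between 0 and 0.08 m and angle between the grasp point's own z axis and vertical above 2.6 rad and value of joint bell below 0.002 m), for 1.5 s.
3. the tool points down at the round nest for 1.5 s: TCP within 18 mm of the middle of its recess and less than 80 mm above its upper face, tool within about 30 degrees of straight down (horizontal distance between the grasp point and nest_round_hole0 below 0.018 m and z of the grasp point in the frame of nest_round_hole0 between 0 and 0.08 m and angle between the grasp point's own z axis and vertical above 2.6 rad), for 1.5 s.
At the end, for the whole second after the job is handed in: The tool still points at the round nest without contact (TCP within 18 mm of the middle of its recess, less than 80 mm above its upper face, within about 30 degrees of straight down), the bell is up again, and all stamps and bystanders stand within 10 mm of where they began, stamps upright (all of step 3 and value of joint bell below 0.002 m and distance of each of stamp_round, stamp_square, stamp_long, ink_jar, mug, brush from where it was at the start of the episode below 0.01 m and angle between each of stamp_round, stamp_square, stamp_long's own z axis and vertical below 0.1 rad); the robot touches nothing.
It fails at once if the robot touches a stamp, a nest or a bystander (over 0.5 N) (contact force between any of the fingers, the arm and stamp_round above 0.5 N or contact force between any of the fingers, the arm and stamp_square above 0.5 N or contact force between any of the fingers, the arm and stamp_long above 0.5 N or contact force between any of the fingers, the arm and ink_jar above 0.5 N or contact force between any of the fingers, the arm and mug above 0.5 N or contact force between any of the fingers, the arm and brush above 0.5 N or contact force between any of the fingers, the arm and nest_round above 0.5 N or contact force between any of the fingers, the arm and nest_square above 0.5 N or contact force between any of the fingers, the arm and nest_long above 0.5 N).
It fails at once if a stamp is lifted or a stamp or bystander is moved more than 10 mm (distance of any of stamp_round, stamp_square, stamp_long, ink_jar, mug, brush from where it was at the start of the episode above 0.01 m).
It fails at once if the tool points at a wrong stamp or nest: TCP within 18 mm of its middle and less than 80 mm above the knob's top or the nest's upper face ((horizontal distance between the grasp point and stamp_square_top below 0.018 m and z of the grasp point in the frame of stamp_square_top between 0 and 0.08 m) or (horizontal distance between the grasp point and stamp_long_top below 0.018 m and z of the grasp point in the frame of stamp_long_top between 0 and 0.08 m) or (horizontal distance between the grasp point and nest_square_hole0 below 0.018 m and z of the grasp point in the frame of nest_square_hole0 between 0 and 0.08 m) or (horizontal distance between the grasp point and nest_long_hole0 below 0.018 m and z of the grasp point in the frame of nest_long_hole0 between 0 and 0.08 m)).
It also fails if it takes over 54 s, if anything falls off the work surface, if the arm or the gripper's body presses on something with over 40 N, if the wrist force passes 120 N, or if a joint passes its speed limit or range.

## Working session

There is one attempt and no reset: what is moved stays moved. The work goes in short steps, each a Python script; the robot and the scene stay as the last script left them, time stands still between calls to the robot, and variables do not carry over. Pictures are saved under pics/ and viewed, at most 10 in all, crops included, and the job is handed in when it is done.

```bash
mkdir -p pics; cat > h.py <<'E'
import numpy as np, cv2
from station import ctrl,get_state,vision,ticket,models
def cloud(cam):
    im,d=vision.grab_frame(cam); c=vision.camera_info(cam)
    K,R,t=[np.array(c[k],float) for k in("mtx","R","t")]
    v,u=np.mgrid[:384,:512]
    P=np.stack([(u-K[0,2])/K[0,0]*d,(v-K[1,2])/K[1,1]*d,d],-1)
    W=(P-t.reshape(3))@R; W[d==0]=np.nan
    return im,W
E
python3 - <<'E'
from h import *
for cam in("top","side"):
    im,W=cloud(cam); cv2.imwrite(f"pics/{cam}.png",cv2.resize(im,(768,576)))
    for n in["stamp_round","stamp_square","stamp_long","nest_round","nest_square","nest_long","bell_top","mug","ink_jar"]:
        for r in models.masks_of(cam,n)[:3]:
            w=W[r["mask"]]; w=w[~np.isnan(w[:,0])]
            top=w[w[:,2]>np.percentile(w[:,2],98)-.004] if len(w) else w
            print(cam,n,round(r["p"],2),np.round(r["point"]),len(w),np.round(np.median(w,0),3),"top",np.round(top.mean(0),3), np.round((w.min(0)+w.max(0))/2,3),np.round(np.ptp(w,0),3))
s=get_state();print(s["time"],s["tcp_pos"],s["eef_rot"],s["width"])
E
```

```text
top stamp_round 0.76 [222. 234.] 476 [0.479 0.121 0.022] top [0.481 0.124 0.07 ] [0.483 0.124 0.035] [0.071 0.067 0.083]
top stamp_square 0.29 [223. 238.] 404 [0.479 0.121 0.023] top [0.48  0.124 0.07 ] [0.48  0.124 0.046] [0.061 0.064 0.06 ]
top stamp_long 0.67 [269. 246.] 467 [ 0.458 -0.018  0.022] top [ 0.459 -0.018  0.07 ] [ 0.459 -0.017  0.034] [0.08  0.087 0.079]
top nest_round 0.94 [323. 174.] 1009 [ 0.668 -0.161  0.012] top [ 0.665 -0.16   0.019] [ 0.669 -0.161  0.008] [0.102 0.099 0.032]
top nest_square 0.62 [220. 180.] 900 [0.646 0.142 0.011] top [0.644 0.143 0.02 ] [0.646 0.141 0.011] [0.091 0.091 0.029]
top nest_long 0.79 [263. 185.] 940 [0.636 0.006 0.014] top [0.641 0.006 0.02 ] [0.635 0.008 0.012] [0.094 0.092 0.026]
top bell_top 0.58 [147. 149.] 45 [0.732 0.358 0.05 ] top [0.729 0.359 0.052] [0.732 0.36  0.048] [0.02  0.021 0.015]
top bell_top 0.5 [192. 120.] 48 [0.808 0.223 0.051] top [0.805 0.224 0.055] [0.811 0.225 0.046] [0.026 0.022 0.025]
top mug 0.53 [222. 236.] 458 [0.479 0.121 0.022] top [0.48  0.124 0.07 ] [0.48  0.124 0.036] [0.066 0.067 0.079]
top ink_jar 
[... 1406 characters left out ...]
.51  -0.12   0.021] top [ 0.514 -0.127  0.069] [ 0.515 -0.138  0.034] [0.078 0.098 0.074]
side nest_long 0.27 [256. 363.] 1733 [0.38  0.318 0.034] top [0.37  0.332 0.083] [0.374 0.332 0.042] [0.087 0.084 0.09 ]
side bell_top 0.4 [ 94. 276.] 63 [0.734 0.362 0.051] top [0.735 0.362 0.051] [0.735 0.362 0.05 ] [0.018 0.018 0.007]
side mug 0.36 [234. 208.] 1150 [0.639 0.013 0.012] top [0.639 0.01  0.017] [ 0.646 -0.     0.008] [0.109 0.116 0.024]
side ink_jar 0.82 [319. 132.] 745 [ 0.581 -0.33   0.061] top [ 0.588 -0.35   0.094] [ 0.612 -0.425  0.047] [0.113 0.214 0.1  ]
1.0 [ 0.27900121 -0.55925222  0.24997604] [-1.60185011e-05  9.73346724e-01  2.29338516e-01 -5.06993202e-07] 0.08524931523572984
```

View pics/top.png

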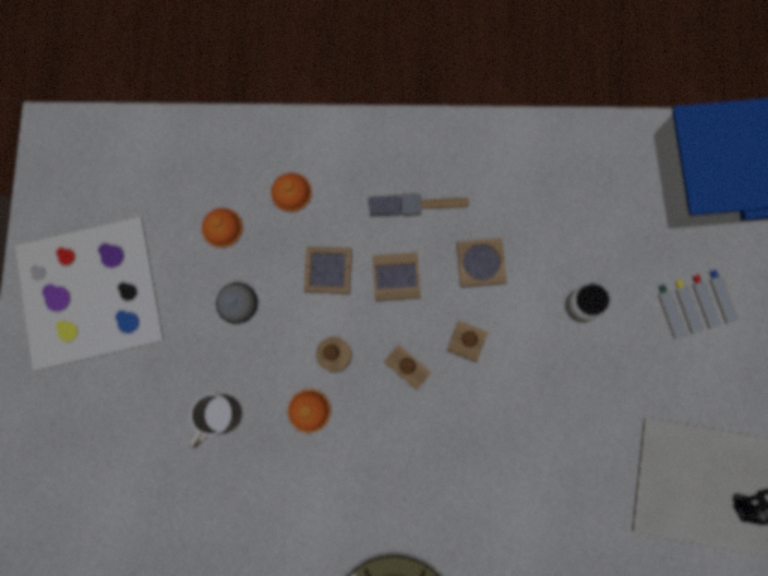

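```bash
python3 - <<'E'
import cv2,numpy as np
a=cv2.resize(cv2.imread("pics/top.png"),(512,384),interpolation=cv2.INTER_AREA);b=cv2.resize(cv2.imread("pics/side.png"),(512,384),interpolation=cv2.INTER_AREA)
A=cv2.resize(a[100:270,120:420],(790,448),interpolation=cv2.INTER_CUBIC)
cv2.imwrite("pics/crop.png",A)
E
```

```text
(no output)
```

View pics/side.png

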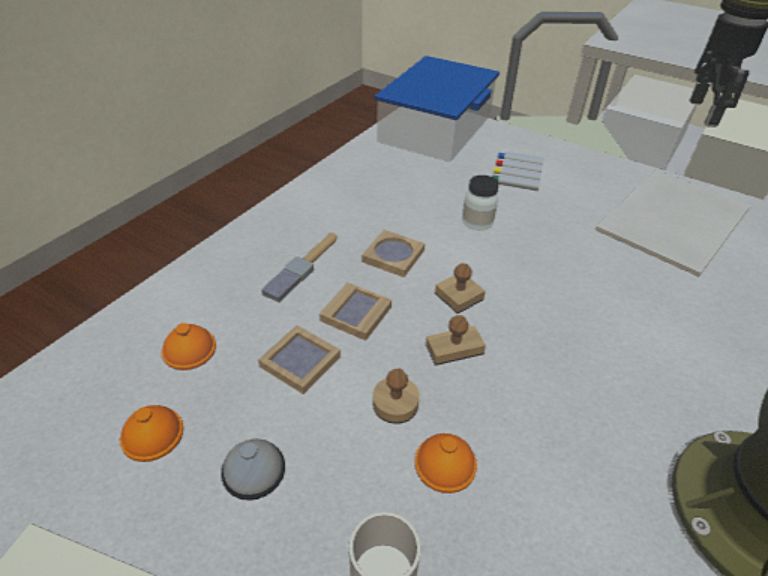

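View pics/crop.png

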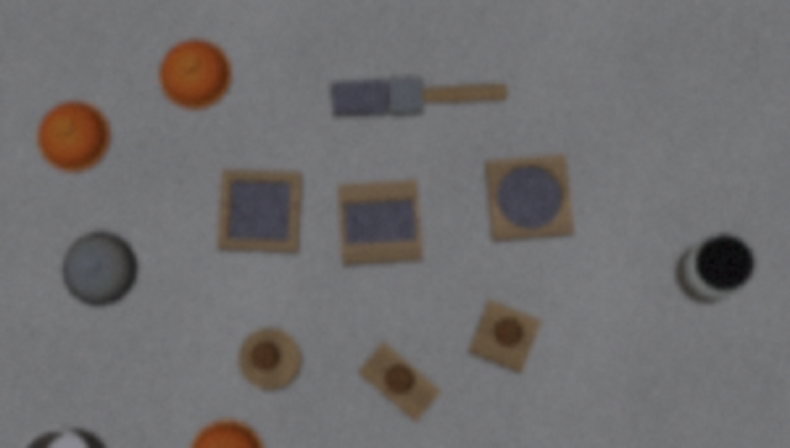

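Top view, in 768-wide pixels: steel bell (237,302); orange look-alikes (222,227), (291,192) and (309,410). Only the grey steel one fits the description. The round stamp is at (333,354) and has a round block, unlike the long (407,366) and square (468,341) stamps. The round nest is at (482,262), with the square one at (328,270) and the oblong one at (396,276). The crop confirms all of these.

```bash
python3 - <<'E'
from h import *
for cam,(u,v) in(("top",(158,201)),("side",(168,310))):
    im,W=cloud(cam); hsv=cv2.cvtColor(im,cv2.COLOR_BGR2HSV)
    w=W[v-32:v+32,u-32:u+32].reshape(-1,3); s=hsv[v-32:v+32,u-32:u+32].reshape(-1,3)
    ok=~np.isnan(w[:,0])&(w[:,2]>.008)&(s[:,1]<100); w=w[ok]
    c=np.median(w,0); w=w[np.linalg.norm(w[:,:2]-c[:2],axis=1)<.06]
    t=w[w[:,2]>.047]; print(cam,len(w),np.round((w.min(0)+w.max(0))/2,3),np.round(np.ptp(w,0),3),"plunger",len(t),np.round(t.mean(0),4),np.round(np.ptp(t,0),3),w[:,2].max())
q=[0,1,0,0]
for p in([.585,.33,.2],[.483,.125,.2],[.67,-.158,.2],[.585,.33,.07]): print(ctrl.ik(p,q))
E
```

```text
top 544 [0.579 0.319 0.033] [0.084 0.079 0.049] plunger 41 [0.5794 0.3192 0.0512] [0.02  0.021 0.009] 0.05694855040508344
side 1143 [0.582 0.322 0.03 ] [0.079 0.081 0.045] plunger 100 [0.5831 0.3224 0.0505] [0.022 0.021 0.005] 0.05287457159464319
[-0.20318019  0.67374274 -0.63959799  1.43231448  0.41592596  1.17242213
 -2.47027709]
[ 0.1554021   0.41424172 -0.64915289  1.89657566  0.30806914  0.93136347
 -2.2101928 ]
[ 0.31133002  0.64370256 -0.21164755  1.3836684   0.13993488  1.12882956
 -1.48984357]
[-0.34430223  0.76276093 -0.36494262  1.57124743  0.32884058  0.86879771
 -2.40146221]
```

The bell's plunger is at (0.581, 0.321, 0.051). Its dome measures about 80 mm across, so size and height match the description.

```bash
python3 - <<'E'
from h import *
ctrl.close_gripper(20)
q=get_state()["eef_rot"]
f=lambda:get_state()["contact_force"]
ctrl.movel([.279,-.559,.30])
for p in([.6,0,.30],[.581,.321,.30]):
    for qq in(q,[0,1,0,0]):
        try: ctrl.movep(p,qq);print("ok",p,qq);break
        except ctrl.Unreachable: print("unreach",p)
ctrl.movel([.581,.321,.085],max_speed=.12)
ctrl.pause(.3)
f0=np.array(f());print(f0,get_state()["tcp_pos"])
z=.078
while z>.060:
    ctrl.movel([.581,.321,z],max_speed=.03)
    s=get_state();df=np.array(s["contact_force"])-f0
    print(round(z,4),np.round(s["tcp_pos"],4),np.round(df,2))
    if df[2]>6: break
    z-=.0015
ctrl.pause(.3);print(np.array(f())-f0)
ctrl.movel([.581,.321,.30],max_speed=.15)
s=get_state();print(s["time"],s["tcp_pos"],s["qpos"])
E
```

```text
ok [0.6, 0, 0.3] [-2.58980858e-05  9.73351810e-01  2.29316929e-01 -1.43966803e-05]
ok [0.581, 0.321, 0.3] [-2.58980858e-05  9.73351810e-01  2.29316929e-01 -1.43966803e-05]
[ 0.62337251  0.92387722 -1.33824796] [0.58107355 0.32096932 0.08516372]
0.078 [0.5808 0.3208 0.0776] [-0.31 -0.73  0.99]
0.0765 [0.581  0.321  0.0765] [-0.14 -0.17  1.  ]
0.075 [0.5809 0.321  0.0749] [-1.02 -1.18  1.77]
0.0735 [0.5809 0.321  0.0734] [-0.77 -1.55  1.1 ]
0.072 [0.5809 0.321  0.0719] [-0.43 -1.03  1.06]
0.0705 [0.5812 0.3212 0.0707] [-0.34 -1.28  2.44]
0.069 [0.5812 0.3212 0.0691] [-0.52 -1.28  3.98]
0.0675 [0.5812 0.3211 0.0676] [-0.34 -0.04  4.57]
0.066 [0.5812 0.3211 0.0661] [0.5  0.44 4.68]
0.0645 [0.5812 0.3212 0.0649] [-0.69 -1.44  7.43]
[-1.4152692  -1.30637307  8.49067472]
12.7667 [0.58076303 0.32074014 0.29904841] [-0.19438727  0.59230173 -0.6521817   1.29733885  0.35287553  1.36776658
 -1.94174087]
```

The bell went through its full 6 mm stroke, with the force rising to 8.5 N at the stop. Next come the two pointings.

```bash
python3 - <<'E'
from h import *
for (x,y,z) in((.483,.126,.118),(.669,-.158,.068)):
    ctrl.movel([x,y,.30],max_speed=.15)
    ctrl.movel([x,y,z],max_speed=.1); ctrl.pause(2.3)
    s=get_state();print(s["time"],np.round(s["tcp_pos"],4),np.round(s["eef_rot"],3))
    if z>.1:
        im,_=vision.grab_frame("side");cv2.imwrite("pics/a.png",im[100:340,100:420])
        ctrl.movel([x,y,.30],max_speed=.15)
im,_=vision.grab_frame("side");cv2.imwrite("pics/b.png",im[100:340,100:420])
cv2.imwrite("pics/ab.png",cv2.resize(np.hstack([cv2.imread("pics/a.png"),cv2.imread("pics/b.png")]),(800,300)))
E
```

```text
18.6417 [0.483 0.126 0.118] [-0.     0.973  0.229 -0.   ]
27.2417 [ 0.669 -0.158  0.068] [-0.     0.973  0.229 -0.   ]
```

View pics/ab.png

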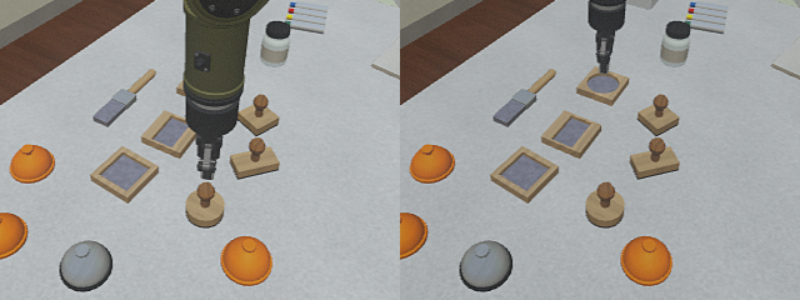

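The left half shows the fingertips above the round stamp's knob (205,185). The right half shows them above the middle of the round nest (603,75), with nothing moved and the bell up.

```bash
python3 -c "
from station import ticket
print(ticket.close_job())"
```

```text
the job is handed in; nothing more can be done
None
```

I rang the steel bell, pointed at the round stamp's knob and then at the middle of the round nest for over two seconds each, and handed the job in still pointing at the nest; the last picture shows nothing moved, but the hand-in returned no verdict.

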